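# Centre the wobbly tin cup on the dolly

### The job

The tin cup with the bulged bottom was put down off-centre on the round wooden dolly that is clamped in the vise, and its bottom is to be hammered flat there next. Without gripping or lifting it, push the cup with light taps of the fingers until it stands upright in the centre of the dolly, with the same margin of wood all round; do not tip it over or knock it off. Leave everything else on the counter where it is.

Things in the scene. Friction and masses are not known exactly. Their poses are not given: they have to be found in the camera images.
- cup: pewter-grey tin cup, open on top, no handle, 72 mm high, about 0.12 kg, loose. Stands on a flat bulge 22 mm across; around it the bottom slopes up to the wall 10 mm higher. The wall is 70 mm across from 10 to 16 mm up (the belly) and narrows to 62 mm at the rim. Origin: centre of the underside; z up its axis
- cup_belly (a point): point on the cup's axis at belly height, 13 mm above its underside. Pushed there by upright fingers (tips 4 to 10 mm above the dolly) the cup slides about as far as the finger goes, without spring-back; pushed in its upper half it rocks and may tip over. About 1 N moves it; over 5 N is too hard
- dolly: round dark wooden dolly, fixed, its stem clamped in the vise. Its flat top is 84 mm across and 137 mm above the counter; the head is 22 mm thick, clear of the vise's jaws, which end 39 mm below the top. Origin: centre of the top face, where the cup's origin belongs; z up. Its yaw has no meaning
- vise: small cast-iron vise bolted to the counter, 75 mm wide jaws, up to 98 mm high; sliding jaw, screw and 100 mm T-bar towards its -x, up to 120 mm from its origin. Fixed. Origin: on the counter below the jaw gap
- crampon: bent aluminium crampon plate, 110 x 70 mm, teeth up to 35 mm high, lying beside the vise; bystander. Origin: centre of its underside
- pivot_rod: bright steel pivot rod, 122 mm long with 12 mm square ends, lying beside the vise; bystander. Origin: under its middle
- nut_driver: stubby nut driver, 100 mm long, 30 mm high, lying beside the vise; bystander. Origin: on the counter under the front end of its handle
- jar: round jar with a lid, 60 mm across, 75 mm high; bystander. Origin: centre of its underside
- hammer: hammer lying on the counter; bystander
- wrench: wrench lying on the counter; bystander

How it is judged (in metres and radians):
At the end, for the whole second after the job is handed in: The cup stands at rest and upright (within 0.08 rad) on the dolly's top, its axis within 6 mm of the dolly's centre (horizontal distance between cup and dolly below 0.006 m and angle between cup's own z axis and vertical below 0.08 rad and z of cup in the frame of dolly between -0.003 and 0.003 m and linear speed of cup below 0.01 m/s and angular speed of cup below 0.1 rad/s); the robot touches nothing.
It fails at once if the cup is tipped over (more than 0.4 rad) (angle between cup's own z axis and vertical above 0.4 rad).
It fails at once if the cup is knocked off the dolly (z of cup in the frame of dolly below -0.015 m).
It fails at once if the cup is lifted (15 mm above the dolly) (z of cup in the frame of dolly above 0.015 m).
It fails at once if the cup is struck, pressed or gripped with more than 5 N (contact force between any of the fingers, the arm and cup above 5 N).
It fails at once if another thing on the counter is moved by more than 15 mm (distance of any of crampon, pivot_rod, nut_driver, jar, hammer, wrench from where it was at the start of the episode above 0.015 m).
It also fails if it takes over 51 s, if anything falls off the work surface, if the arm or the gripper's body presses on something with over 40 N, if the wrist force passes 120 N, or if a joint passes its speed limit or range.

### The arm

A 6-joint arm with a two-finger parallel gripper is mounted at the origin on the work surface. World frame = base frame: x ahead of the robot, y to its left, z up, the work surface at z = 0. Lengths are in mm, angles in rad, forces in N, time in s.
With the tool pointing down it reaches from about 275 to 1000 mm from the base axis. Payload 8.4 kg.
Tool frame: the origin (TCP) lies at the very end of the fingers, on their centre line; the grasp point (between the pads) lies 19 mm behind it; z points along the fingers, y is the direction in which the jaws open and shut (so a half turn about z gives the same grasp; the last joint's range is limited). The gripper opens to 85 mm and grips with 20 to 120 N. Pads are 22 mm wide; open, the fingers measure 114 mm over their backs; the gripper's body (76 mm by 85 mm) begins 54 mm behind the grasp point. The pads swing forward as they close: fully open they stand 13 mm farther back than shut.
Start: joints at [-1.278, 0.353, 1.633, -0, 1.155, -0.002], TCP at [181.591, -598.041, 231.281] pointing down, gripper open.
Joint ranges: [-2.63, 2.63], [-0.92, 2.1], [0.06, 2.66], [-1.3, 4.44], [0, 2.69], [-3.02, 3.02]. Speed limits (rad/s): [2.22, 2.22, 2.79, 3.14, 3.14, 3.14].

### API

Orientations are given as [roll, pitch, yaw] about the fixed x, y, z axes, in that order (R = Rz(yaw) Ry(pitch) Rx(roll)).
In Python, from rig import sense, grab_frame, get_calibration, sign_off, boxes_of, trace gives the robot as it stands.
- The arm moves only by the tool servo_tool, never from a script. Its argument "rows" is a list of rows, each a list of 3 entries, a list of its own where there are three numbers: the finger opening in mm, from 0 to 85.4, then the shift along the tool's x, y, z in mm, then the turn, a rotation vector about the tool's x, y, z in degrees. A call has 1 to 8 rows; each row shifts and turns the commanded pose from where the row before left it, along the tool's axes as they then stand; what a row does not reach is not made up. A row lasts 1/8 s, in which the tool goes at most 62.5 mm and 10.7 degrees, less where a joint would pass 70% of its speed; a pose out of reach is approached as far as the arm can. A call is refused whole if a number of a shift passes 62.5 or a number of a turn 10.7, either way. A call with a gripper value outside its range is refused whole. The fingers move at their own pace and stop on an object; "force" is the grip in N (left out, the last holds). Time passes only in rows, so rows that do not move let the fingers close. It gives the time, the measured TCP pose, the force and the opening at its end, in the units of the state.
- sense(): the state, without advancing time (a new reading comes with each control period).
- grab_frame(name): name is "scene" or "side" or "wrist"; returns the picture (420x560x3 uint8, blue, green, red); there is no depth.
- get_calibration(name): a dict with "intrinsics" (3x3 intrinsics, pixels), "world_to_cam" (4x4, takes a point from world to camera coordinates). Camera axes: x right, y down, z forward; pixel columns grow to the right and rows downward; lengths in mm; the calibration is good to about 2 mm. A picture is of the moment at which its call begins: read the wrist's pose just before it. get_calibration takes no time and is no camera call; for the wrist camera it gives the pose at the moment of the call.
- sign_off(): hands the job in, once; it reports no verdict.
Trained networks look in the newest picture that a camera, given by its name, has taken for a name from the list of things; names that differ only in an ending like _2 or _b are one class to them, and where a whole thing is asked for, a point or a joint stands for the part that bears it (a point fixed in the world has none). Each returns a list of dicts, best first, with "conf" (0 to 1); they miss things now and then, are a little off and sometimes report something else, mostly with a low value. They report only what shows in the picture. A call takes as long as a camera call.
- boxes_of(camera, thing): "centre" ([x, y, z] in mm, in the coordinates of the camera as it stood for that picture, good to about 4 mm: the middle of the surface that is visible of it).
- trace(camera, thing): "mask" (420x560 bool, what is visible of it).
The state is a dict: "clock": time; "qpos": joint angles; "qvel": joint speeds; "joint_efforts": joint torques, N m; "eef_pos": TCP position; "tcp_rot": TCP orientation; "contact_force": force on the tool from outside, world axes, zero at the start; "wrist_torque": the same for the moment, N m; "opening": opening from 0.0 (shut) to 1.0 (fully open).
Only numpy, scipy, OpenCV 4.12 (cv2) and the standard library are available. Lean on these libraries where they do the work, as an engineer would, in place of code of your own. Each camera call takes 0.05 s, during which the arm holds its last target. There are 200 camera calls.

## Working session

There is one attempt and no reset: what is moved stays moved. The work goes in short steps, Python scripts to look and compute and a tool call to move; the robot and the scene stay as the last step left them, time stands still between calls to the robot, and variables do not carry over. Pictures are saved under pics/ and viewed, about 8 in all and at most 12, crops included, and the job is handed in when it is done.

Besides the shell and the picture viewer there is one more tool, called by a JSON object that holds its "method" and its "body", one argument or row to a line. servo_tool: Moves the arm, as the interface text tells. Its arguments: {"type":"object","properties":{"rows":{"type":"array","items":{"type":"array"}},"force":{"type":"number"}},"required":["rows"]}

```bash
ls; mkdir -p pics
cat > h.py <<'E'
import numpy as np, cv2
from rig import *
def w2p(cal,P):
    K=np.array(cal["intrinsics"]);T=np.array(cal["world_to_cam"])
    P=np.atleast_2d(P);c=P@T[:3,:3].T+T[:3,3];u=c@K.T;return u[:,:2]/u[:,2:]
def c2w(cal,c):
    T=np.array(cal["world_to_cam"]);return T[:3,:3].T@(np.array(c)-T[:3,3])
def ray(cal,uv,z):
    K=np.array(cal["intrinsics"]);T=np.array(cal["world_to_cam"]);R=T[:3,:3]
    o=-R.T@T[:3,3];d=R.T@np.linalg.inv(K)@np.array([uv[0],uv[1],1.]);return o+d*(z-o[2])/d[2]
E
python3 - <<'E'
from h import *
print(sense())
fs=[]
for n in ["scene","side"]:
    f=grab_frame(n);cal=get_calibration(n);cv2.imwrite(f"pics/{n}0.png",f)
    T=np.array(cal["world_to_cam"]);print(n,"cam",-T[:3,:3].T@T[:3,3],cal["intrinsics"])
    for t in ["cup","dolly","vise","crampon","pivot_rod","nut_driver","jar"]:
        for b in boxes_of(n,t)[:1]: print(n,t,b["conf"],c2w(cal,b["centre"]).round(1))
E
```

```text
pics
{'clock': 0.0, 'qpos': array([-1.27839869e+00,  3.53670298e-01,  1.63418501e+00,  1.95750813e-06,
        1.15521010e+00, -2.42983999e-03]), 'qvel': array([ 9.81286829e-04,  7.85192865e-06,  1.24413749e-03,  2.43520589e-04,
       -1.65059715e-04,  1.43958125e-04]), 'joint_efforts': array([ 2.13160420e-03, -6.05246472e+01, -3.42068624e+01, -9.69689813e-05,
        9.14415345e-03, -9.03238401e-06]), 'eef_pos': array([ 181.44456979, -597.54822722,  230.5260915 ]), 'tcp_rot': array([-3.14011991e+00, -5.36826819e-06,  2.94826684e-01]), 'contact_force': array([0.5245773 , 1.08565967, 0.05944231]), 'wrist_torque': array([-0.0047877 ,  0.00375421,  0.01062863]), 'opening': 1.0007304980275926}
scene cam [1223.43331319 -535.83949963 1028.70396705] [[411.57201987   0.         269.38503224]
 [  0.         411.57201987 210.92917691]
 [  0.           0.           1.        ]]
scene cup 0.93 [531.4 -94.4 181.7]
scene dolly 0.8 [544.6 -67.5 133.2]
scene vise 0.88 [ 550.3 -101.6   66.9]
scene crampon 0.96 [557.7  95.2   2.1]
scene jar 0.89 [ 472.2 -327.    57.1]
side cam [ 218.65352972  903.03006726 1260.69307092] [[531.19541973   0.         281.79260947]
 [  0.         531.19541973 208.79773448]
 [  0.           0.           1.        ]]
side cup 0.68 [515.8 -73.6 181.2]
side dolly 0.6 [511.6 -46.1 135.9]
side vise 0.56 [494.2 -45.6  55.8]
side crampon 0.62 [557.5  81.5  -1.1]
side pivot_rod 0.56 [ 395.4 -188.7    7.8]
side jar 0.92 [ 454.7 -300.9   49.5]
```

Run:
```python
from h import *
a=cv2.imread("pics/scene0.png");b=cv2.imread("pics/side0.png")
def crop(n,im,s=4.5):
    u,v=w2p(get_calibration(n),[520,-80,140])[0].astype(int);print(n,u,v)
    return cv2.resize(im[v-65:v+65,u-44:u+44],None,fx=s,fy=s,interpolation=cv2.INTER_CUBIC)
cv2.imwrite("pics/c0.png",np.hstack([crop("scene",a),crop("side",b)]))
```

```text
scene 243 216
side 308 184
```

View pics/scene0.png

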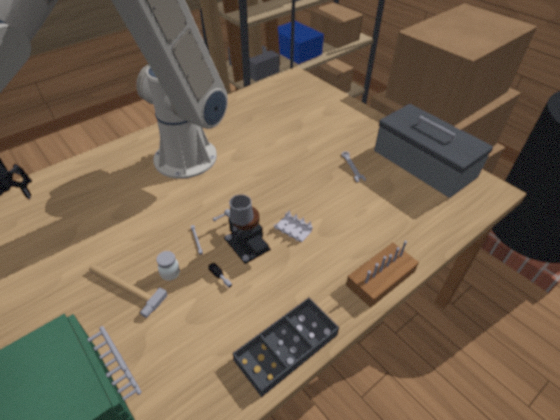

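View pics/c0.png

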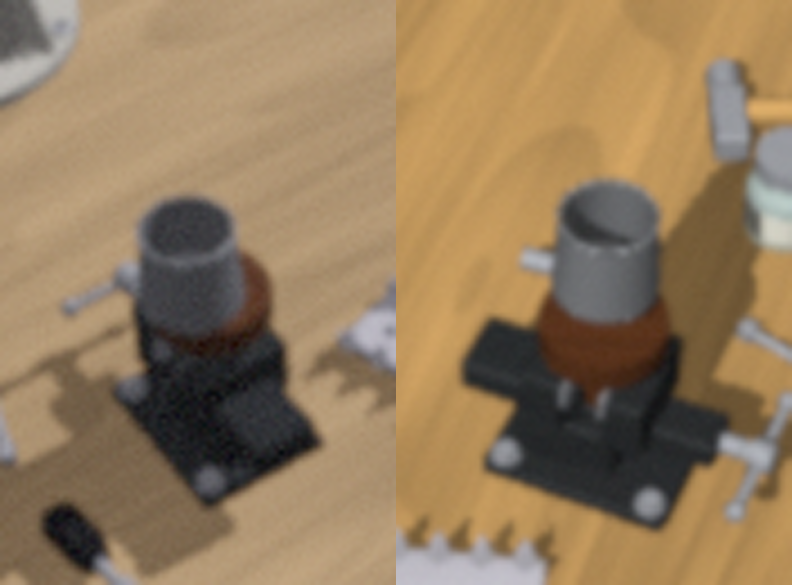

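Both pictures show the cup (scene px ~240,212) standing on the −y side of the dolly, with wood showing on the +y side. Next: a model-silhouette fit, and the wrist camera's mounting.

```bash
cat >> h.py <<'E'
from scipy.optimize import minimize
A=np.linspace(0,2*np.pi,72,endpoint=False);C=np.c_[np.cos(A),np.sin(A),0*A]
def sil(cal,xyz,prof):
    S=4;P=np.vstack([np.array(xyz)+C*r+[0,0,z] for z,r in prof]);uv=w2p(cal,P)
    m=np.zeros((420*S,560*S),np.uint8);h=cv2.convexHull(((uv+.5)*S).astype(np.float32).round().astype(np.int32))
    cv2.fillConvexPoly(m,h,255);return cv2.resize(m,(560,420),interpolation=cv2.INTER_AREA)/255.
CUP=[(0,11),(10,35),(16,35),(72,31)];DOL=[(0,42),(-22,42)]
def fit(n,cal,mc,md,x0=(525,-90),d0=(525,-70),z=137):
    f=lambda p:np.abs(sil(cal,[p[0],p[1],z],CUP)-mc).sum()
    o=dict(initial_simplex=None,xatol=.05,fatol=.1)
    def nm(f,x):
        x=np.array(x,float);o["initial_simplex"]=x+np.array([[0,0],[12,0],[0,12]]);return minimize(f,x,method="Nelder-Mead",options=o)
    c=nm(f,x0)
    un=np.maximum(mc,md)
    # stem below the head not modelled: compare only above the head's lower front edge
    def g(p):
        s=np.maximum(sil(cal,[p[0],p[1],z],DOL),sil(cal,[*c.x,z],CUP)); return np.abs(s-un).sum()
    d=nm(g,d0)
    print(n,"cup",c.x.round(1),round(c.fun/mc.sum(),3),"dolly",d.x.round(1),round(d.fun/un.sum(),3),"off",(d.x-c.x).round(1))
    return c.x,d.x
def best(n,t):
    r=trace(n,t);print(t,r[0]["conf"] if r else None);return r[0]["mask"].astype(float)
def overlay(im,cal,c,d,z=137,S=1):
    im=cv2.resize(im,None,fx=S,fy=S,interpolation=cv2.INTER_CUBIC)
    for xy,r,h,col in [(c,31,72,(0,255,0)),(c,35,13,(0,255,0)),(d,42,0,(0,0,255)),(d,42,-22,(255,0,0))]:
        uv=w2p(cal,np.array([xy[0],xy[1],z+h])+C*r);cv2.polylines(im,[((uv+.5)*S).round().astype(np.int32)],True,col,1)
    return im
E
python3 - <<'E'
from h import *
for n in ["scene","side"]:
    f=grab_frame(n);cal=get_calibration(n);fit(n,cal,best(n,"cup"),best(n,"dolly"))
cal=get_calibration("wrist");T=np.array(cal["world_to_cam"]);s=sense()
print(-T[:3,:3].T@T[:3,3],T[:3,:3].round(3),s["eef_pos"],cal["intrinsics"])
E
```

```text
cup 0.75
dolly 0.76
scene cup [518.2 -87. ] 0.051 dolly [513.7 -71.1] 0.049 off [-4.5 15.8]
cup 0.71
dolly 0.6
side cup [520.8 -86.9] 0.13 dolly [514.4 -67.7] 0.093 off [-6.4 19.2]
[ 246.11654465 -577.89592159  373.46397775] [[ 0.291 -0.957 -0.001]
 [-0.923 -0.281  0.263]
 [-0.252 -0.075 -0.965]] [ 181.57983765 -598.07442069  231.30200615] [[339.23800572   0.         272.48089637]
 [  0.         339.23800572 207.51531883]
 [  0.           0.           1.        ]]
```

Run:
```python
from h import *
yaw0=.295;yaw1=1.855;N=16
p0=np.array([181.6,-598.,231.3]);p1=np.array([537,-150,231.])
dp=(p1-p0)/N;th=np.degrees(yaw1-yaw0)/N
for i in range(N):
    y=yaw0+(yaw1-yaw0)*i/N;c,s=np.cos(y),np.sin(y)
    print([0,[round(float(dp[0]*c+dp[1]*s),1),round(float(dp[0]*s-dp[1]*c),1),0],[0,0,round(-th,2)]],end=",")
```

```text
[0, [29.4, -20.3, 0], [0, 0, np.float64(-5.59)]],[0, [31.2, -17.4, 0], [0, 0, np.float64(-5.59)]],[0, [32.8, -14.3, 0], [0, 0, np.float64(-5.59)]],[0, [34.0, -11.0, 0], [0, 0, np.float64(-5.59)]],[0, [34.9, -7.6, 0], [0, 0, np.float64(-5.59)]],[0, [35.5, -4.2, 0], [0, 0, np.float64(-5.59)]],[0, [35.7, -0.7, 0], [0, 0, np.float64(-5.59)]],[0, [35.6, 2.8, 0], [0, 0, np.float64(-5.59)]],[0, [35.2, 6.2, 0], [0, 0, np.float64(-5.59)]],[0, [34.4, 9.6, 0], [0, 0, np.float64(-5.59)]],[0, [33.3, 12.9, 0], [0, 0, np.float64(-5.59)]],[0, [31.9, 16.1, 0], [0, 0, np.float64(-5.59)]],[0, [30.2, 19.1, 0], [0, 0, np.float64(-5.59)]],[0, [28.2, 22.0, 0], [0, 0, np.float64(-5.59)]],[0, [25.9, 24.6, 0], [0, 0, np.float64(-5.59)]],[0, [23.4, 27.0, 0], [0, 0, np.float64(-5.59)]],
```

{"method": "servo_tool", "body": {
  "rows": [
    [0,[29.4,-20.3,0],[0,0,-5.6]],
    [0,[31.2,-17.4,0],[0,0,-5.6]],
    [0,[32.8,-14.3,0],[0,0,-5.6]],
    [0,[34,-11,0],[0,0,-5.6]],
    [0,[34.9,-7.6,0],[0,0,-5.6]],
    [0,[35.5,-4.2,0],[0,0,-5.6]],
    [0,[35.7,-0.7,0],[0,0,-5.6]],
    [0,[35.6,2.8,0],[0,0,-5.6]]
  ],
  "force": 20
}}

```text
clock: 2.1
eef_pos: [359.8, -373.1, 231.4]
tcp_rot: [3.141, 0.0, 1.08]
contact_force: [0.2, -0.4, 0.6]
opening: 0.0
```

{"method": "servo_tool", "body": {
  "rows": [
    [0,[35.2,6.2,0],[0,0,-5.6]],
    [0,[34.4,9.6,0],[0,0,-5.6]],
    [0,[33.3,12.9,0],[0,0,-5.6]],
    [0,[31.9,16.1,0],[0,0,-5.6]],
    [0,[30.2,19.1,0],[0,0,-5.6]],
    [0,[20,15,0],[0,0,-5.6]],
    [0,[15,12,0],[0,0,-5.6]],
    [0,[0,0,0],[0,0,0]]
  ]
}}

```text
clock: 3.1
eef_pos: [496.0, -197.0, 231.3]
tcp_rot: [3.141, -0.0, 1.763]
contact_force: [-0.3, -0.6, 0.5]
opening: -0.005
```

```bash
cat > look.py <<'E'
import sys
from h import *
tag=sys.argv[1];c0=eval(sys.argv[2]);d0=eval(sys.argv[3])
cal=get_calibration("wrist");s=sense();f=grab_frame("wrist");T=np.array(cal["world_to_cam"])
print("tcp",s["eef_pos"].round(1),s["tcp_rot"].round(3),"F",s["contact_force"].round(2),"cam",(-T[:3,:3].T@T[:3,3]).round(1))
c,d=fit("wrist",cal,best("wrist","cup"),best("wrist","dolly"),c0,d0)
cv2.imwrite(f"pics/{tag}.png",overlay(f,cal,c,d,S=1.4))
E
python3 look.py w1 "(519,-87)" "(514,-69)"
```

```text
tcp [ 496.  -197.   231.3] [ 3.141 -0.     1.763] F [-0.31 -0.57  0.54] cam [ 484.3 -130.9  373.5]
cup 0.96
dolly 0.88
wrist cup [520.3 -88.3] 0.015 dolly [513.6 -69. ] 0.014 off [-6.7 19.3]
```

View pics/w1.png

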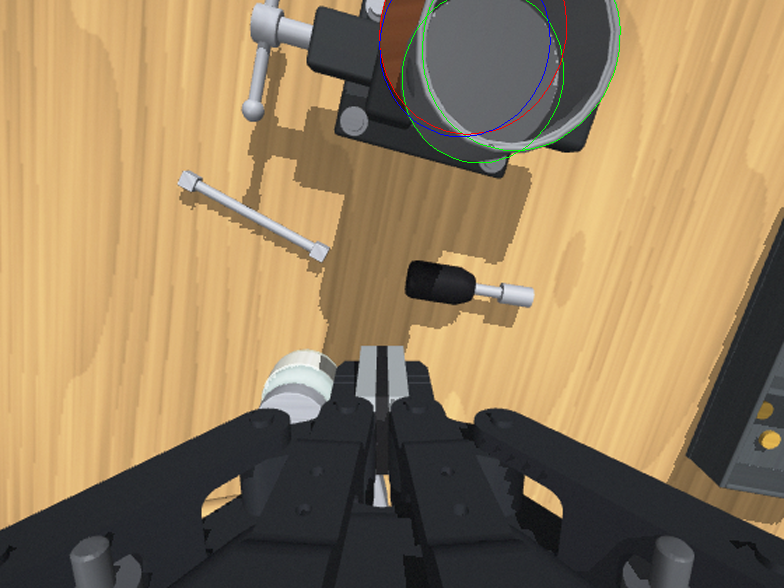

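The rim circle fits; the cup is partly out of frame at the top (its rim spans px 415–620, wood visible at its left, 380–425). I move behind the cup on the push line to look from closer.

{"method": "servo_tool", "body": {
  "rows": [
    [0,[12.3,18,0],[0,0,0]],
    [0,[12.3,18,0],[0,0,0]],
    [0,[12.2,18,0],[0,0,0]],
    [0,[0,0,0],[0,0,-8.1]],
    [0,[0,0,0],[0,0,0]]
  ]
}}

```text
clock: 3.88
eef_pos: [542.2, -150.5, 231.1]
tcp_rot: [-3.141, -0.0, 1.903]
contact_force: [-0.9, 0.0, 0.0]
opening: 0.003
```

```bash
python3 look.py w2 "(520,-88)" "(514,-69)"
```

```text
tcp [ 542.2 -150.5  231.1] [-3.141 -0.     1.903] F [-0.92  0.01  0.03] cam [521.6 -86.9 373.3]
cup 0.76
dolly 0.85
wrist cup [519.3 -87.3] 0.06 dolly [513.7 -70.3] 0.051 off [-5.6 17. ]
```

View pics/w2.png

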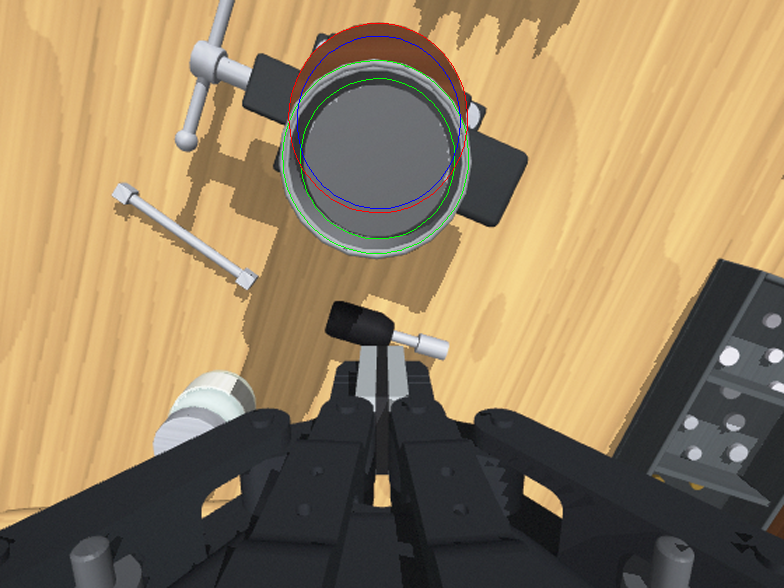

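The fit follows the rim (px 281–470) and the dolly edge (top at px 23) to about 1 mm; cup and dolly centres lie in line with the fingers (columns 376 and 378). Lower the fingers and approach.

{"method": "servo_tool", "body": {
  "rows": [
    [0,[0,0,29],[0,0,0]],
    [0,[0,0,29],[0,0,0]],
    [0,[0,0,20],[0,0,0]],
    [0,[0,0,9],[0,0,0]],
    [0,[4,0,0],[0,0,0]],
    [0,[4,0,0],[0,0,0]],
    [0,[4,0,0],[0,0,0]],
    [0,[0,0,0],[0,0,0]]
  ]
}}

```text
clock: 5.03
eef_pos: [537.8, -139.8, 144.8]
tcp_rot: [3.141, 0.0, 1.903]
contact_force: [-0.2, 0.1, 0.0]
opening: -0.002
```

{"method": "servo_tool", "body": {
  "rows": [
    [0,[1,0,0],[0,0,0]],
    [0,[1,0,0],[0,0,0]],
    [0,[1,0,0],[0,0,0]],
    [0,[1,0,0],[0,0,0]],
    [0,[1,0,0],[0,0,0]],
    [0,[1,0,0],[0,0,0]],
    [0,[1,0,0],[0,0,0]],
    [0,[1,0,0],[0,0,0]]
  ]
}}

```text
clock: 6.02
eef_pos: [535.2, -132.6, 144.4]
tcp_rot: [3.141, 0.0, 1.902]
contact_force: [0.4, -2.0, 1.8]
opening: 0.0
```

```bash
python3 look.py w3 "(520,-88)" "(514,-70)"
```

```text
tcp [ 535.2 -132.6  144.4] [3.141 0.    1.902] F [ 0.35 -2.03  1.82] cam [514.5 -68.9 286.6]
cup 0.88
dolly 0.97
wrist cup [519.2 -86.5] 0.046 dolly [513.8 -70.6] 0.042 off [-5.4 16. ]
```

View pics/w3.png

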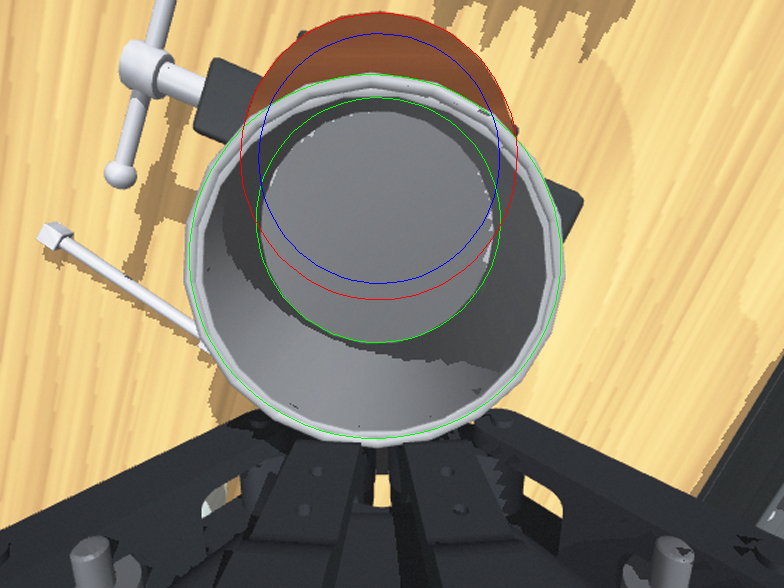

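The view confirms the setup (rim px 184–565, dolly edge top at px 12) and the force reading (−2 N against the push) indicates contact. Pushing on slowly.

{"method": "servo_tool", "body": {
  "rows": [
    [0,[1,0,0],[0,0,0]],
    [0,[1,0,0],[0,0,0]],
    [0,[1,0,0],[0,0,0]],
    [0,[1,0,0],[0,0,0]]
  ]
}}

```text
clock: 6.68
eef_pos: [533.7, -128.7, 144.2]
tcp_rot: [-3.142, -0.0, 1.902]
contact_force: [0.1, -0.6, -0.1]
opening: -0.002
```

```bash
python3 look.py w4 "(519,-86)" "(514,-70)"
```

```text
tcp [ 533.7 -128.7  144.2] [-3.142 -0.     1.902] F [ 0.13 -0.64 -0.11] cam [513.  -65.1 286.4]
cup 0.96
dolly 0.58
wrist cup [517.7 -82.5] 0.05 dolly [513.7 -70.6] 0.048 off [-4.  11.9]
```

{"method": "servo_tool", "body": {
  "rows": [
    [0,[1,0,0],[0,0,0]],
    [0,[1,0,0],[0,0,0]],
    [0,[1,0,0],[0,0,0]],
    [0,[1,0,0],[0,0,0]],
    [0,[1,0,0],[0,0,0]],
    [0,[1,0,0],[0,0,0]],
    [0,[1,0,0],[0,0,0]],
    [0,[1,0,0],[0,0,0]]
  ]
}}

```text
clock: 7.82
eef_pos: [531.1, -121.1, 144.3]
tcp_rot: [-3.142, -0.0, 1.902]
contact_force: [0.7, -1.7, 0.2]
opening: 0.003
```

```bash
python3 look.py w5 "(515,-75)" "(514,-70)"
```

```text
tcp [ 531.1 -121.1  144.3] [-3.142 -0.     1.902] F [ 0.69 -1.7   0.18] cam [510.4 -57.5 286.5]
cup 0.8
dolly 0.96
wrist cup [515.2 -74.8] 0.051 dolly [513.7 -70.3] 0.05 off [-1.5  4.5]
```

View pics/w5.png

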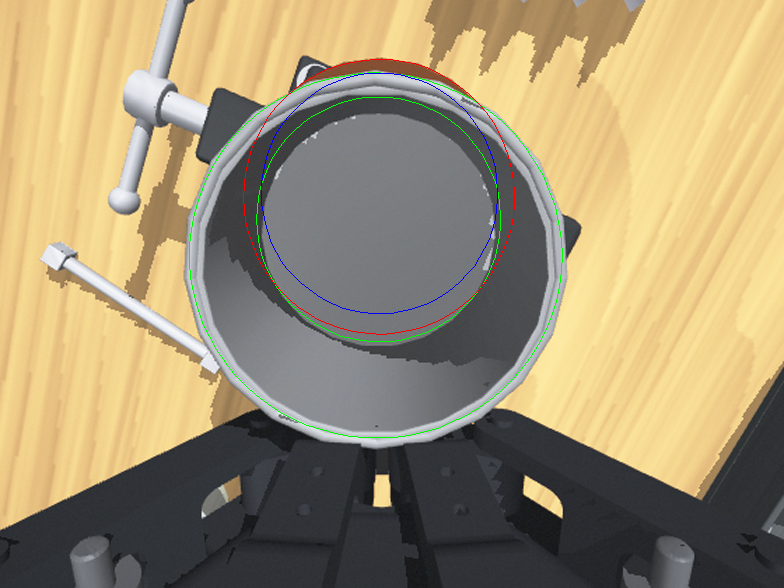

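Rim now px 187–567, dolly edge only showing 15 px at the top: about 5 mm to go. Push 5 mm, then back away and check from higher.

{"method": "servo_tool", "body": {
  "rows": [
    [0,[1,0,0],[0,0,0]],
    [0,[1,0,0],[0,0,0]],
    [0,[1,0,0],[0,0,0]],
    [0,[1,0,0],[0,0,0]],
    [0,[1,0,0],[0,0,0]],
    [0,[-1,0,0],[0,0,0]],
    [0,[-4,0,0],[0,0,0]],
    [0,[-10,0,0],[0,0,0]]
  ]
}}

```text
clock: 8.98
eef_pos: [534.5, -130.9, 144.3]
tcp_rot: [-3.141, -0.0, 1.903]
contact_force: [0.3, -0.5, -0.2]
opening: 0.0
```

{"method": "servo_tool", "body": {
  "rows": [
    [0,[-10,0,0],[0,0,0]],
    [0,[0,0,-20],[0,0,0]],
    [0,[0,0,-40],[0,0,0]],
    [0,[0,0,-40],[0,0,0]],
    [0,[-20,0,-20],[0,0,0]],
    [0,[-20,0,0],[0,0,0]],
    [0,[-20,0,0],[0,0,0]],
    [0,[0,0,0],[0,0,0]]
  ]
}}

```text
clock: 9.98
eef_pos: [556.9, -198.4, 262.6]
tcp_rot: [-3.14, -0.001, 1.9]
contact_force: [-0.5, 0.2, 0.6]
opening: 0.002
```

```bash
python3 look.py w6 "(514,-70)" "(514,-70)"
python3 - <<'E'
from h import *
out=[]
for n in ["scene","side"]:
    f=grab_frame(n);cal=get_calibration(n);c,d=fit(n,cal,best(n,"cup"),best(n,"dolly"),(514,-70),(514,-70))
    u,v=w2p(cal,[514,-70,150])[0].astype(int);out.append(cv2.resize(f[v-40:v+40,u-40:u+40],None,fx=5,fy=5,interpolation=cv2.INTER_CUBIC))
cv2.imwrite("pics/c6.png",np.hstack(out))
E
```

```text
tcp [ 556.9 -198.4  262.6] [-3.14e+00 -1.00e-03  1.90e+00] F [-0.47  0.23  0.59] cam [ 536.7 -134.8  404.8]
cup 0.93
dolly 0.88
wrist cup [514.  -71.7] 0.021 dolly [513.3 -69.5] 0.016 off [-0.6  2.1]
cup 0.83
dolly 0.72
scene cup [512.  -71.2] 0.088 dolly [511.1 -69.2] 0.106 off [-0.9  2. ]
cup 0.82
dolly 0.71
side cup [517.3 -73. ] 0.05 dolly [517.1 -71.7] 0.094 off [-0.3  1.3]
```

View pics/w6.png

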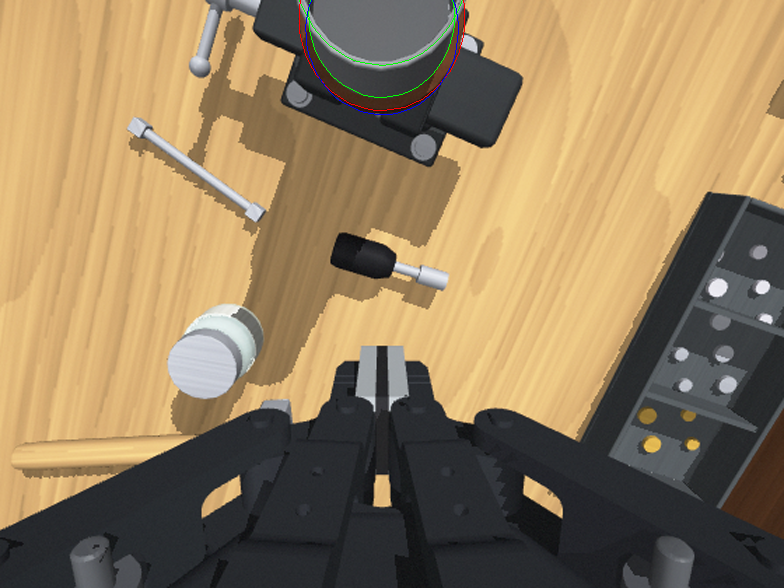

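View pics/c6.png

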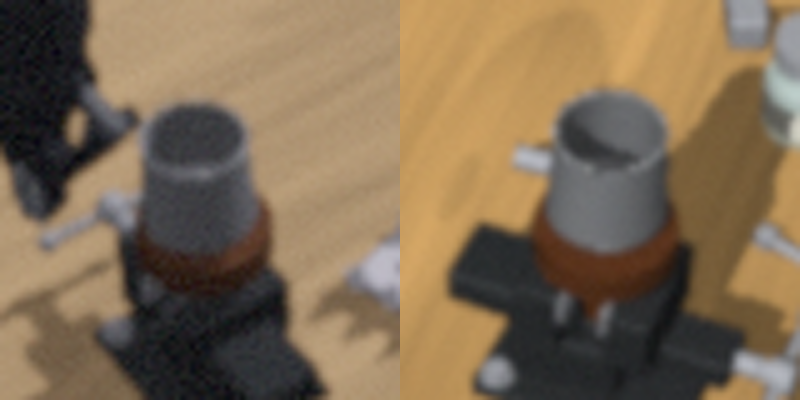

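All three cameras put the cup within about 2.3 mm of the dolly's centre (limit 6 mm). It stands upright and the fingers are clear, so I'm handing in.

```bash
python3 -c "
from rig import *
print(sign_off())"
```

```text
the job is handed in; nothing more can be done
None
```

The cup now stands upright close to the centre of the dolly, and I have handed the job in. No verdict was reported.

**What I did:** I pushed the cup about 18 mm in one straight line with the closed, upright fingers. The tips were about 7 mm above the dolly and moved at roughly 8 mm/s. Then I backed the fingers off and raised them clear. The clock read about 10 s after the last move, of the 51 s allowed.

**Last checks:**

| Camera | Distance from dolly centre |
|---|---|
| Wrist | 2.2 mm |
| Scene | 2.2 mm |
| Side | 1.3 mm |

- **Agreement:** all three cameras are inside the 6 mm limit. They agree that a small remainder of 1–2 mm is left along the push direction. The side and scene cameras differ by about 6 mm on absolute x, but they agree on the cup's offset from the dolly.
- **Less certain views:** the cup was partly out of frame in the last wrist picture, and the outline fits in the other two were rougher (5–11 % mismatch).
- **Upright:** I judged this by eye and from the outline fit; I did not measure the tilt separately.
- **Force:** the highest readings were about 2 N against the push, with 1.8 N vertical in one of them. I only saw the force at the end of each move, so a brief peak in between would not have shown.
- **Other things:** I saw no sign that anything else on the counter had moved, but I did not measure their positions again.

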